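Set the stop collar to the forked gauge

TASK

Fetch the forked steel gauge, slide its fork along the guide rails of the stop stand until it is fully home round the threaded post under the knurled collar, and let go of it. Then spin the collar down the post until it has pressed the gauge's sprung cork-faced pad about half-way in, never driving the pad to the bottom, and leave it standing so with the gauge in place; leave the mallet, the bradawl and the wooden former alone.

Things in the scene. Friction and masses are not known exactly. Their poses are not given: they have to be found in the camera images.
- stand_post (a point): Stop stand: a fixed grey plate 160x90x12 mm with an upright threaded steel post, 14 mm thick, 83 mm high over the plate. The point lies on the post's axis in the plate's top face, 12 mm over the bench. z up; the plate reaches 115 mm from the post towards -x (roughly towards the robot), 45 mm towards +x and 45 mm to each side.
- collar: Knurled steel collar on the post: 41 mm diameter, 22 mm high. Origin on the post's axis in its underside. Grasp it across from above, fingertips above its underside; the post stands 10 to 34 mm out above it. Steep right-hand spiral thread: clockwise from above lowers it, 40 mm a turn (6.4 mm a radian); holding fingers must follow down or slip along it. Free turning takes about 0.12 N m.
- collar_lift (a joint): Height of the collar on its thread, m: 0 when its underside is 45 mm over the plate's top, positive higher, at least -0.026. It starts between 0 and +0.006.
- gauge_grip (a point): Forked gauge: a loose steel tongue 148 mm long, 44 wide, 12 thick, about 0.4 kg, with an upright wooden grip stem 16 mm (along x) by 14 mm (along y), free from 24 to 70 mm over the gauge's underside. The point is in the stem, 50 mm over the underside. x points to the fork, z up. The tongue ends 25 mm behind the stem; the fork end is the heavier.
- gauge_fork (a point): Centre of the fork's slot at the gauge's underside, 105 mm ahead (+x) of the stem; on the post's axis when the gauge is fully home, where the slot's end touches the post. The slot is 18 mm wide and open forward; the prong tips are 18 mm ahead of this point. Axes as for the stem.
- gauge: The same gauge; origin at its underside below the stem. Its fork carries on top a sprung U-shaped brass pad, cork-faced, for the collar's underside to meet. The pad's free top was set anywhere from 31 to 38 mm over the underside: feel for it, or look. It goes in 5 mm at 4 N a mm (half-way 10 N, bottom 20 N). Each newton adds 0.0064 N m to the collar's turning torque; rubbing adds a little.
- mallet: Wooden carver's mallet lying on the bench, 66x215x64 mm, origin under its middle. To be left alone.
- former_j: Small turned wooden former, 62 mm across, 55 mm high, standing behind the stand, origin under its centre. To be left alone.
- bradawl: Bradawl lying behind the stand, 25x151x26 mm, origin under its middle. To be left alone.
- rail_mouth (a point): Open end of the stand's two guide rails, on the plate's top face, 60 mm before (-x of) the post; same axes as stand_post. The rails are 8 mm high; from here, about 60 mm apart, they narrow to 48 mm at 38 mm before the post, then run parallel along x past it. The gauge slides in here fork first, flat on the plate, towards +x.

How it is judged (in metres and radians):
On the way, in this order (a step that is already met when the one before it is completed fails the run):
1. the gauge is fully home round the post, let go of, the collar still clear of it (horizontal distance between gauge_fork and stand_post below 0.004 m and z of gauge_fork in the frame of stand_post below 0.003 m and contact force between the fingers and gauge below 0.3 N and contact force between collar and gauge below 0.5 N), for 0.2 s.
2. the collar bears on the sprung pad with 4 to 16 N (contact force between collar and gauge between 4 and 16 N), for 0.2 s.
At the end, for the whole second after the job is handed in: The gauge lies flat on the stand, its fork centred on the post to within 4 mm, and the collar, at rest, bears on its sprung pad with 4 to 16 N (pad pressed in 1 to 4 mm of its 5 mm) (all of step 2 and horizontal distance between gauge_fork and stand_post below 0.004 m and z of gauge_fork in the frame of stand_post below 0.003 m and linear speed of gauge below 0.01 m/s and linear speed of collar below 0.005 m/s); the robot touches nothing.
It fails at once if the collar is driven hard onto the gauge (over 24 N, the pad at the bottom) (contact force between collar and gauge above 24 N).
It fails at once if the mallet, the former or the bradawl is moved by more than 20 mm (distance of any of mallet, former_j, bradawl from where it was at the start of the episode above 0.02 m).
It also fails if it takes over 72 s, if anything falls off the work surface, if the arm or the gripper's body presses on something with over 40 N, if the wrist force passes 120 N, or if a joint passes its speed limit or range.

ROBOT

A 6-joint arm with a two-finger parallel gripper is mounted at the origin on a cart in front of the work surface, level with it; the furniture and walls round the work are solid. World frame = base frame: x ahead of the robot, y to its left, z up, the work surface at z = 0. Lengths are in mm, angles in rad, forces in N, time in s.
With the tool pointing down it reaches from about 400 to 825 mm from the base axis. Payload 7 kg.
Tool frame: the origin (TCP) lies at the very end of the fingers, on their centre line; the grasp point (between the pads) lies 19 mm behind it; z points along the fingers, y is the direction in which the jaws open and shut (so a half turn about z gives the same grasp; the last joint's range is limited). The gripper opens to 88 mm and grips with 3 to 60 N. Pads are 19 mm wide; open, the fingers measure 130 mm over their backs; the gripper's body (78 mm by 193 mm) begins 47 mm behind the grasp point.
Start: joints at [-0.938, 0.359, 0.012, 0, -1.224, -0.288], TCP at [228.128, -635.258, 226.561] pointing down, gripper open.
Joint ranges: [-3.07, 3.07], [-1.43, 2.12], [-1.02, 1.25], [-3.03, 1.67], [-3.05, -0], [-3.03, 3.03]. Speed limits (rad/s): [2.39, 2.39, 3.01, 3.14, 3.14, 3.14].

INTERFACE

Orientations are given as a unit quaternion [x, y, z, w].
In Python, from plant import bot gives the robot as it stands. Calls block until the motion is done:
- bot.move_ptp(position, orientation): joint-space move of the TCP to a pose.
- bot.line_to(position, velocity=150, ori=None): straight line of the TCP; ori=None keeps the orientation; velocity is the mean speed in mm/s.
- bot.move_joints(angles): joint-space move.
- bot.move_gripper(opening, force=None): finger opening in mm; force is the grip in N (None keeps the last); returns when the fingers have stopped.
- bot.pause(seconds).
- bot.solve_ik(position, orientation): joint angles nearest the present ones, or None.
- bot.read_state(): the state.
- bot.camera(name): name is "side" or "top" or "wrist"; returns the picture (420x560x3 uint8, red, green, blue); there is no depth.
- bot.get_calibration(name): a dict with "fx", "fy", "cx", "cy" (pixels), "view" (4x4, takes a point from world to camera coordinates); the wrist camera has in their place "T_tool_cam" (4x4, takes a point from camera to tool coordinates, whose origin is the TCP and whose axes are the flange's). Camera axes: x right, y up, looking along -z (the intrinsics and any distortion apply to the point x, -y, -z); pixel columns grow to the right and rows downward; lengths in mm; the calibration is good to about 2 mm. A picture is of the moment at which its call begins: read the wrist's pose just before it. get_calibration takes no time and is no camera call.
A pose or a line that the arm cannot do raises bot.Unreachable and nothing moves.
- bot.close_job(): hands the job in, once; it reports no verdict.
The state is a dict: "t": time; "joint_pos": joint angles; "qvel": joint speeds; "tau": joint torques, N m; "tcp_pos": TCP position; "eef_rot": TCP orientation; "contact_force": force on the tool from outside, world axes, zero at the start; "moment": the same for the moment, N m; "width": finger opening in mm.
Only numpy, scipy, OpenCV 4.12 (cv2) and the standard library are available. Lean on these libraries where they do the work, as an engineer would, in place of code of your own. Each camera call takes 0.05 s, during which the arm holds its last target.

## Working session

There is one attempt and no reset: what is moved stays moved. The work goes in short steps, each a Python script; the robot and the scene stay as the last script left them, time stands still between calls to the robot, and variables do not carry over. Pictures are saved under pics/ and viewed, and the job is handed in when it is done.

```bash
ls; mkdir -p pics; python3 - <<'E'
from plant import bot
import cv2,numpy as np
np.set_printoptions(precision=3,suppress=True)
for n in ["side","top","wrist"]:
    im=bot.camera(n); cv2.imwrite(f"pics/{n}0.png",im[:,:,::-1]); print(n,bot.get_calibration(n))
print(bot.read_state())
E
```

```text
pics
side {'fx': 459.9301269970797, 'fy': 459.9301269970797, 'cx': 283.7751649507865, 'cy': 210.17525687687848, 'view': array([[  -0.983,   -0.184,   -0.007,  561.219],
       [   0.09 ,   -0.513,    0.854, -214.875],
       [  -0.16 ,    0.839,    0.521, -792.161],
       [   0.   ,    0.   ,    0.   ,    1.   ]])}
top {'fx': 481.6212888578383, 'fy': 481.6212888578383, 'cx': 280.92130458514765, 'cy': 206.09688793379982, 'view': array([[   -0.013,    -1.   ,     0.015,  -167.208],
       [    0.997,    -0.012,     0.077,  -636.14 ],
       [   -0.076,     0.016,     0.997, -1144.775],
       [    0.   ,     0.   ,     0.   ,     1.   ]])}
wrist {'fx': 313.03717374013684, 'fy': 313.03717374013684, 'cx': 278.9512931671897, 'cy': 210.32294189080505, 'T_tool_cam': array([[   0.   ,    0.953,    0.304,   82.617],
       [   1.   ,    0.   ,   -0.001,    0.214],
       [  -0.001,    0.304,   -0.953, -158.075],
       [   0.   ,    0.   ,    0.   ,    1.   ]])}
{'t': 0.15, 'joint_pos': array([-0.938,  0.359,  0.011, -0.   , -1.224, -0.288]), 'qvel': array([ 0.   , -0.002,  0.003,  0.   , -0.001, -0.   ]), 'tau': array([ -0.001, -58.328,  29.329,   7.001,   0.009,  -0.   ]), 'tcp_pos': array([ 227.982, -634.927,  225.857]), 'eef_rot': array([-0.171,  0.985,  0.001, -0.   ]), 'contact_force': array([ 0.736, -0.6  ,  0.323]), 'moment': array([ 0.018,  0.027, -0.003]), 'width': 87.64145469063713}
```

View pics/side0.png

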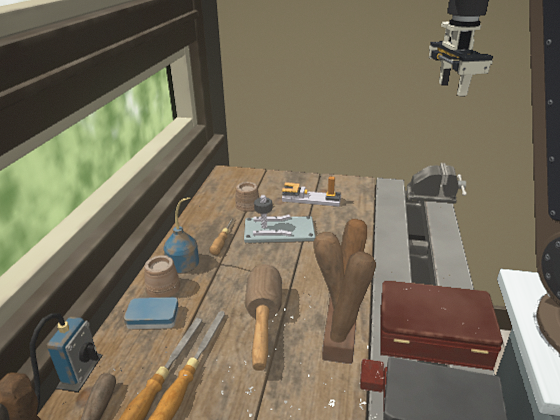

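View pics/top0.png

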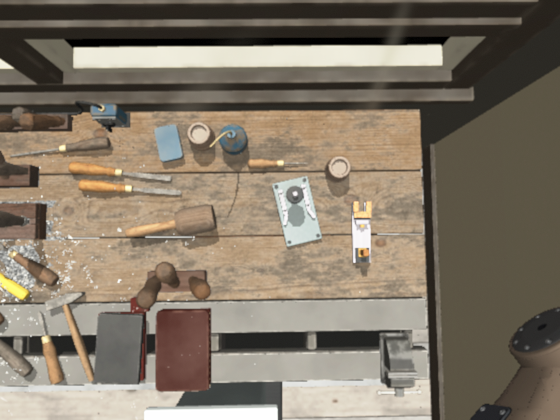

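View pics/wrist0.png

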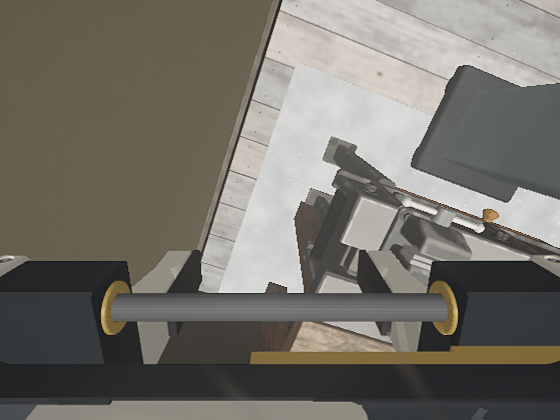

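```bash
cat > h.py <<'E'
from plant import bot
import cv2,numpy as np
np.set_printoptions(precision=3,suppress=True)
from scipy.spatial.transform import Rotation as R
def ray(name,u,v,st=None):
    c=bot.get_calibration(name)
    d=np.array([(u-c['cx'])/c['fx'],-(v-c['cy'])/c['fy'],-1.])
    if name=='wrist':
        T=np.eye(4);T[:3,:3]=R.from_quat(st['eef_rot']).as_matrix();T[:3,3]=st['tcp_pos'];M=T@c['T_tool_cam']
    else: M=np.linalg.inv(c['view'])
    return M[:3,3],M[:3,:3]@d
def px(name,u,v,z,st=None):
    o,d=ray(name,u,v,st); return o+d*(z-o[2])/d[2]
def proj(name,p,st=None):
    c=bot.get_calibration(name)
    if name=='wrist':
        T=np.eye(4);T[:3,:3]=R.from_quat(st['eef_rot']).as_matrix();T[:3,3]=st['tcp_pos'];V=np.linalg.inv(T@c['T_tool_cam'])
    else: V=c['view']
    q=V[:3,:3]@np.asarray(p)+V[:3,3]
    return np.array([c['cx']+c['fx']*q[0]/-q[2],c['cy']+c['fy']*-q[1]/-q[2]])
def two(r1,r2):
    (o1,d1),(o2,d2)=r1,r2
    A=np.stack([d1,-d2],1);s=np.linalg.lstsq(A,o2-o1,rcond=None)[0]
    a=o1+s[0]*d1;b=o2+s[1]*d2
    return (a+b)/2,np.linalg.norm(a-b)
E
python3 - <<'E'
from h import *
t=cv2.imread('pics/top0.png');s=cv2.imread('pics/side0.png')
cv2.imwrite('pics/topz.png',cv2.resize(t[165:270,260:400],None,fx=5.7,fy=5.7,interpolation=cv2.INTER_CUBIC))
cv2.imwrite('pics/sidez.png',cv2.resize(s[165:255,225:360],None,fx=5.9,fy=5.9,interpolation=cv2.INTER_CUBIC))
E
```

```text
(no output)
```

View pics/topz.png

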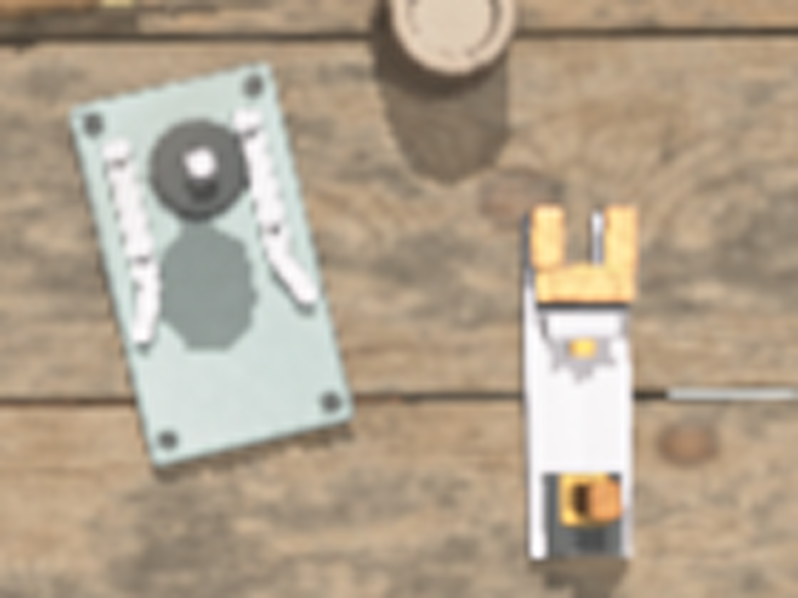

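View pics/sidez.png

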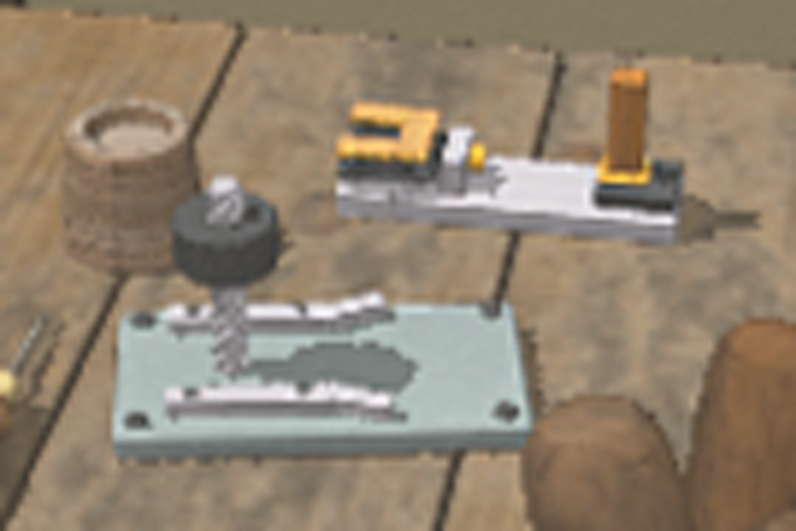

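```bash
python3 - <<'E'
from h import *
f=lambda x,y:(260+(x+.5)/5.7-.5,165+(y+.5)/5.7-.5)
g=lambda x,y:(225+(x+.5)/5.9-.5,165+(y+.5)/5.9-.5)
c=[px('top',*f(*p),12)[:2] for p in [(70,108),(268,65),(352,418),(155,466)]]
print(np.array(c));
for a,b in [(0,1),(1,2),(2,3),(3,0)]: print(np.linalg.norm(c[a]-c[b]))
u=(c[0]+c[1]-c[2]-c[3]);u/=np.linalg.norm(u);m=sum(c)/4
print('yaw',np.degrees(np.arctan2(u[1],u[0])),'post',m+u*35)
print('posttop',px('top',*f(200,163),95),'collar top',px('top',*f(198,170),82))
print('post side/top',two(ray('top',*f(200,163)),ray('side',*g(224,187))))
st=px('top',*f(604,498),70);print('stem top',st,two(ray('top',*f(604,498)),ray('side',*g(630,75))))
for p in [(523,215),(637,210)]: print('prongtip z',px('top',*f(*p),35))
for p in [(528,558),(632,558)]: print('tail',px('top',*f(*p),12))
print('former',px('top',*f(452,15),55))
E
```

```text
[[ 691.144 -153.674]
 [ 708.961 -239.752]
 [ 555.732 -273.271]
 [ 536.285 -188.324]]
87.90253620203627
156.85248947844525
87.14428309437766
158.6886819127015
yaw 12.476462872887076 post [ 657.204 -206.194]
posttop [ 658.001 -205.892   95.   ] collar top [ 656.494 -205.615   82.   ]
post side/top (array([ 657.355, -206.007,   95.058]), np.float64(1.2961452894078158))
stem top [ 521.284 -369.914   70.   ] (array([ 519.989, -369.841,   71.081]), np.float64(2.6450710463013722))
prongtip z [ 640.478 -345.277   35.   ]
prongtip z [ 642.039 -393.816   35.   ]
tail [ 494.928 -347.603   12.   ]
tail [ 494.324 -392.277   12.   ]
former [ 723.239 -314.244   55.   ]
```

```bash
cat >> h.py <<'E'
def ori(deg):
    a=np.radians(deg)
    return R.from_matrix(np.array([[np.cos(a),np.sin(a),0],[np.sin(a),-np.cos(a),0],[0,0,-1]])).as_quat()
def snap(n,f):
    st=bot.read_state();im=bot.camera(n);cv2.imwrite(f,im[:,:,::-1]);return st,im[:,:,::-1]
E
python3 - <<'E'
from h import *
import pickle
for p,a in [((690,-290,200),180),((520,-370,31),180),((520,-370,31),0),((600,-215,60),192.5),((657,-206,50),102),((657,-206,50),12),((657,-206,50),-78),((657,-206,50),60)]:
    print(p,a,bot.solve_ik(p,ori(a)))
bot.move_ptp((690,-290,200),ori(180))
st,im=snap('wrist','pics/w1.png');pickle.dump(st,open('w1.pkl','wb'));print(st)
E
```

```text
(690, -290, 200) 180 [-0.139  0.494  0.163  0.    -1.24  -1.432]
(520, -370, 31) 180 [-0.313  0.478 -0.295  0.    -0.797 -1.258]
(520, -370, 31) 0 [-0.313  0.478 -0.295  0.    -0.797  1.884]
(600, -215, 60) 192.5 [-0.038  0.443 -0.273  0.    -0.855 -1.314]
(657, -206, 50) 102 [-0.022  0.524 -0.157  0.    -0.89  -2.911]
(657, -206, 50) 12 [-0.022  0.524 -0.157  0.    -0.89   1.802]
(657, -206, 50) -78 [-0.022  0.524 -0.157  0.    -0.89   0.231]
(657, -206, 50) 60 [-0.022  0.524 -0.157  0.    -0.89   2.64 ]
{'t': 2.225, 'joint_pos': array([-0.14 ,  0.493,  0.163,  0.   , -1.24 , -1.432]), 'qvel': array([-0.006, -0.002, -0.002, -0.001, -0.001, -0.001]), 'tau': array([  0.618, -68.195,  29.41 ,   6.979,  -0.065,  -0.007]), 'tcp_pos': array([ 689.502, -290.964,  200.189]), 'eef_rot': array([ 0.,  1., -0.,  0.]), 'contact_force': array([-0.44 ,  0.127,  0.608]), 'moment': array([-0.012, -0.03 , -0.006]), 'width': 87.72811847687744}
```

View pics/w1.png

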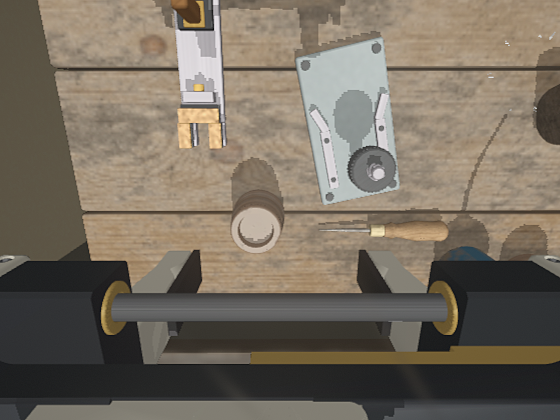

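```bash
python3 - <<'E'
from h import *
im=cv2.imread('pics/w1.png')
cv2.imwrite('pics/w1s.png',cv2.resize(im[25:215,285:415],None,fx=3.1,fy=3.1,interpolation=cv2.INTER_CUBIC))
cv2.imwrite('pics/w1g.png',cv2.resize(im[0:155,165:235],None,fx=3.8,fy=3.8,interpolation=cv2.INTER_CUBIC))
E
```

```text
(no output)
```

View pics/w1s.png

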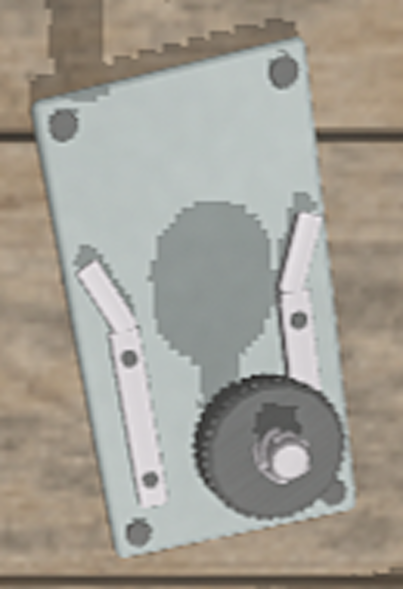

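View pics/w1g.png

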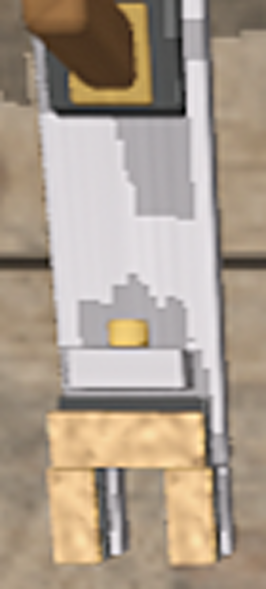

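```bash
python3 - <<'E'
from h import *
import pickle
st=pickle.load(open('w1.pkl','rb'))
f=lambda x,y:(285+(x+.5)/3.1-.5,25+(y+.5)/3.1-.5)
g=lambda x,y:(165+(x+.5)/3.8-.5,(y+.5)/3.8-.5)
c=[px('wrist',*f(*p),12,st)[:2] for p in [(33,103),(302,40),(355,505),(122,557)]]
print(np.array(c))
for a,b in [(0,1),(1,2),(2,3),(3,0)]: print(np.linalg.norm(c[a]-c[b]))
u=c[2]+c[3]-c[0]-c[1];u/=np.linalg.norm(u);print('yaw',np.degrees(np.arctan2(u[1],u[0])),'post',sum(c)/4+u*35)
print('posttop',px('wrist',*f(290,460),95,st),'collartop',px('wrist',*f(271,445),82,st))
# pad height: pad front corners + width
a=px('wrist',*g(48,565),35,st);b=px('wrist',*g(214,562),35,st);print('tips',a,b)
for p in [(48,413),(205,413)]:print('padback',px('wrist',*g(*p),35,st))
# plate gauge edges z=12
for p in [(40,120),(58,345)]:print('leftedge z12',px('wrist',*g(*p),12,st))
# triangulate pad corners w/ top camera
ft=lambda x,y:(260+(x+.5)/5.7-.5,165+(y+.5)/5.7-.5); fs=lambda x,y:(225+(x+.5)/5.9-.5,165+(y+.5)/5.9-.5)
for n,w,t,s in [('TL',(48,565),(530,207),(336,148)),('TR',(214,562),(637,207),(352,103)),('BL',(48,413),(537,304),None),('BR',(205,413),(635,301),(440,110))]:
    rw=ray('wrist',*g(*w),st);rt=ray('top',*ft(*t)); print(n,'w-t',two(rw,rt))
    if s: rs=ray('side',*fs(*s)); print('   w-s',two(rw,rs),'t-s',two(rt,rs))
E
```

```text
[[ 556.381 -273.968]
 [ 538.207 -188.548]
 [ 690.19  -154.057]
 [ 709.962 -238.524]]
87.33242990471486
155.847664681653
86.74987614633315
157.61789829580945
yaw 12.8912687336855 post [ 657.803 -205.966]
posttop [ 657.517 -206.126   95.   ] collartop [ 655.669 -207.81    82.   ]
tips [ 643.384 -394.135   35.   ] [ 642.631 -349.574   35.   ]
padback [ 604.625 -390.281   35.   ]
padback [ 604.658 -349.731   35.   ]
leftedge z12 [ 532.506 -392.275   12.   ]
leftedge z12 [ 586.874 -392.893   12.   ]
TL w-t (array([ 615.002, -301.449,  322.681]), np.float64(8.428920275041357))
   w-s (array([ 649.525, -403.219,    5.367]), np.float64(5.620465303988149)) t-s (array([ 642.687, -348.331,   36.023]), np.float64(2.1664569060431567))
TR w-t (array([ 560.935, -209.839,  871.868]), np.float64(32.82025952918876))
   w-s (array([ 636.878, -345.363,   60.201]), np.float64(5.946695449255676)) t-s (array([ 643.257, -394.089,   33.948]), np.float64(0.3029006896387094))
BL w-t (array([ 598.516, -314.049,  271.502]), np.float64(16.731380413602256))
BR w-t (array([ 599.438, -331.618,  238.163]), np.float64(39.55424771709644))
   w-s (array([ 600.548, -346.058,   59.319]), np.float64(8.673181282258565)) t-s (array([ 603.256, -391.884,   35.208]), np.float64(0.2585006115046055))
```

```bash
python3 - <<'E'
from h import *
bot.move_ptp((520.5,-370.3,110),ori(-90))
bot.move_gripper(60)
bot.line_to((520.5,-370.3,31),100)
s0=bot.read_state()
bot.move_gripper(5,50)
s=bot.read_state();print(s['t'],s['width'],s['contact_force'],s['moment'],s['tcp_pos'])
bot.line_to((520.5,-370.3,85),80)
bot.pause(.2)
s,_=snap('side','pics/s2.png');print(s['t'],s['width'],s['contact_force'],s['moment'],s['tcp_pos'])
im=cv2.imread('pics/s2.png');cv2.imwrite('pics/s2z.png',cv2.resize(im[100:250,215:365],None,fx=4,fy=4))
E
```

```text
6.2333 15.81010763693769 [-1.323 -0.656  1.267] [ 0.056  0.223 -0.061] [ 520.429 -370.305   31.035]
7.2583 15.733873596326944 [-0.064  0.729 -4.509] [-0.042  0.237 -0.009] [ 520.137 -370.164   84.299]
```

View pics/s2z.png

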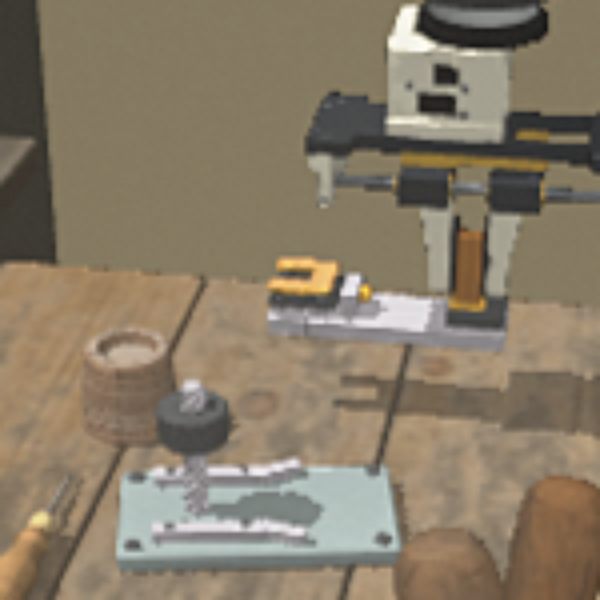

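```bash
cat >> h.py <<'E'
P=np.array([657.5,-206.1]);YAW=12.7
U=np.array([np.cos(np.radians(YAW)),np.sin(np.radians(YAW))])
def stem(d,z): return [*(P+U*(d-105)),z]   # d: fork position along stand x relative to post
E
python3 - <<'E'
from h import *
o=ori(YAW-90)
bot.move_ptp(stem(-86,85),o)
bot.line_to(stem(-86,50),80)
bot.pause(.2);s=bot.read_state();print(s['tcp_pos'],s['contact_force'])
for z in (46,45,44,43.5,43,42.5,42):
    bot.line_to(stem(-86,z),20);bot.pause(.1);s=bot.read_state();print(z,s['tcp_pos'],s['contact_force'],s['moment'])
    if s['contact_force'][2]>0: break
print(s['t'])
snap('top','pics/t3.png');snap('side','pics/s3.png')
a=cv2.imread('pics/t3.png')[170:280,250:360];b=cv2.imread('pics/s3.png')[165:275,225:335]
cv2.imwrite('pics/3z.png',np.hstack([cv2.resize(x,(400,400),interpolation=cv2.INTER_CUBIC) for x in(a,b)]))
E
```

```text
[ 471.619 -248.231   50.529] [-0.369 -0.993 -4.754]
46 [ 471.215 -248.098   46.03 ] [ 0.418  0.205 -4.237] [ 0.001  0.237 -0.008]
45 [ 471.193 -248.093   45.018] [-0.036  0.558 -3.781] [-0.064  0.257  0.01 ]
44 [ 471.142 -248.086   43.967] [-0.072 -0.339 -4.111] [-0.014  0.308 -0.008]
43.5 [ 471.184 -248.092   43.503] [ 0.942  0.604 -3.641] [-0.003  0.254 -0.06 ]
43 [ 471.275 -248.116   43.067] [ 0.199  0.377 -3.471] [ 0.011  0.188 -0.065]
42.5 [ 471.178 -248.196   42.828] [-2.678 -0.003  3.101] [0.057 0.843 0.017]
10.8917
```

View pics/3z.png

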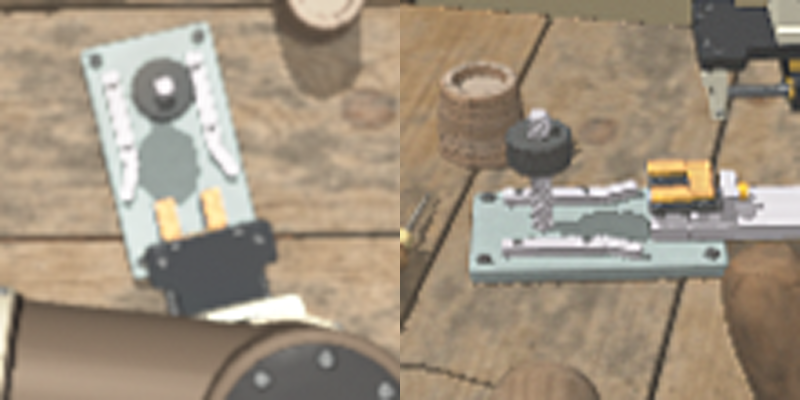

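```bash
python3 - <<'E'
from h import *
V=np.array([-U[1],U[0]])
def rep(d):
    s=bot.read_state();F=s['contact_force'];t=s['tcp_pos']
    print(d,'along %.2f lat %.2f'%((t[:2]-P)@U+105,(t[:2]-P)@V),'z%.2f'%t[2],'F %.1f %.1f %.1f'%(F[:2]@U,F[:2]@V,F[2]),s['moment'],'t%.2f'%s['t']);return F[:2]@U,F[:2]@V
for d in (-65,-50,-40,-30,-20,-12,-6,-4,-3,-2,-1,0,1,2,3):
    bot.line_to(stem(d,42.7),60 if d<-15 else 25)
    fa,fl=rep(d)
    if fa<-12 or abs(fl)>12: break
snap('top','pics/t4.png');snap('side','pics/s4.png')
a=cv2.imread('pics/t4.png')[150:260,240:350];b=cv2.imread('pics/s4.png')[165:275,225:335]
cv2.imwrite('pics/4z.png',np.hstack([cv2.resize(x,(400,400),interpolation=cv2.INTER_CUBIC) for x in(a,b)]))
E
```

```text
-65 along -63.96 lat -0.26 z42.85 F -0.2 -0.6 0.9 [-0.116 -0.428  0.021] t11.49
-50 along -50.01 lat -0.12 z42.93 F -1.7 -1.5 3.8 [-0.294  0.635 -0.039] t11.89
-40 along -40.29 lat -0.10 z42.97 F -3.6 -0.2 5.6 [-0.33   1.093  0.04 ] t12.21
-30 along -30.27 lat -0.09 z42.96 F -3.7 -0.8 5.2 [-0.368  1.049  0.064] t12.53
-20 along -20.25 lat -0.11 z42.97 F -3.3 -0.6 6.5 [-0.363  1.176  0.013] t12.84
-12 along -13.54 lat 0.00 z42.98 F -7.1 0.5 9.1 [-0.574  2.287 -0.067] t13.31
-6 along -7.45 lat -0.00 z42.96 F -7.6 -0.4 10.0 [-0.524  2.213  0.048] t13.70
-4 along -5.81 lat 0.05 z42.97 F -8.9 0.7 10.1 [-0.607  2.539 -0.014] t13.95
-3 along -5.15 lat 0.05 z42.95 F -9.7 -0.1 10.8 [-0.624  2.775  0.006] t14.20
-2 along -4.09 lat 0.05 z42.99 F -9.0 0.1 11.0 [-0.597  2.766  0.015] t14.45
-1 along -3.10 lat 0.05 z42.98 F -9.1 -0.4 11.3 [-0.609  2.747  0.034] t14.70
0 along -2.07 lat 0.03 z42.98 F -9.4 -0.0 10.8 [-0.621  2.769  0.013] t14.95
1 along -1.09 lat 0.04 z42.97 F -9.7 -0.6 10.2 [-0.631  2.757  0.02 ] t15.20
2 along -0.03 lat 0.04 z42.99 F -9.5 0.4 9.7 [-0.621  2.783 -0.041] t15.45
3 along 0.31 lat 0.08 z42.98 F -11.4 0.1 12.5 [-0.759  3.337 -0.041] t15.70
```

View pics/4z.png

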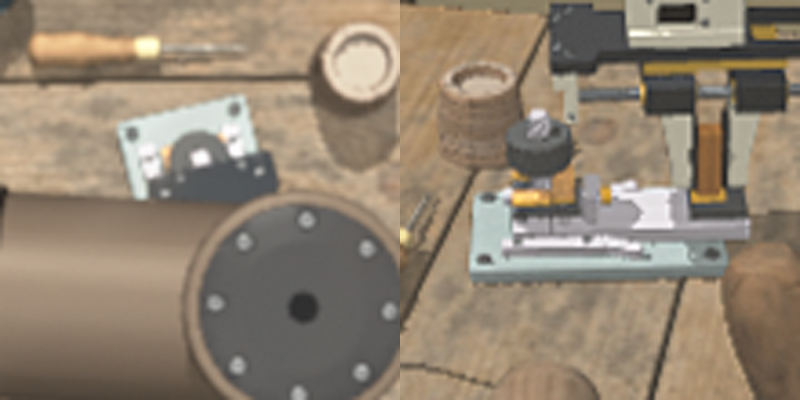

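```bash
python3 - <<'E'
from h import *
V=np.array([-U[1],U[0]])
def rep(d):
    s=bot.read_state();F=s['contact_force'];t=s['tcp_pos']
    print(d,'along %.2f lat %.2f'%((t[:2]-P)@U+105,(t[:2]-P)@V),'z%.2f'%t[2],'F %.1f %.1f %.1f'%(F[:2]@U,F[:2]@V,F[2]),s['width'],'t%.2f'%s['t']);return F[:2]@U,F[:2]@V
for d in (4,5,6,7):
    bot.line_to(stem(d,42.7),20)
    fa,fl=rep(d)
    if fa<-20 or abs(fl)>12: break
E
```

```text
4 along 0.31 lat 0.11 z42.96 F -15.0 -0.3 15.2 15.283468595901589 t16.05
5 along 0.33 lat 0.12 z42.98 F -18.0 0.0 16.4 15.71617580215323 t16.30
6 along 0.37 lat 0.14 z42.99 F -19.8 0.6 19.4 15.827842552445869 t16.55
7 along 0.34 lat 0.16 z42.96 F -23.6 -0.6 21.5 16.13833913689154 t16.80
```

```bash
python3 - <<'E'
from h import *
bot.line_to(stem(2,43),20)
bot.move_gripper(45)
s=bot.read_state();print(s['tcp_pos'],s['contact_force'],s['width'])
bot.line_to(stem(2,150),120)
bot.move_gripper(80)
q0=bot.read_state()['joint_pos'];print(bot.read_state()['t'])
# view from wrist, with fingers beyond the post
bot.move_ptp([*(P+U*70),230],ori(180+YAW))
st,im=snap('wrist','pics/w5.png')
snap('side','pics/s5.png');snap('top','pics/t5.png')
import pickle;pickle.dump(st,open('w5.pkl','wb'));print(st['t'])
b=cv2.imread('pics/s5.png')[165:255,225:345]
cv2.imwrite('pics/5z.png',cv2.resize(b,None,fx=6.5,fy=6.5,interpolation=cv2.INTER_CUBIC))
E
```

```text
[ 557.08  -228.709   42.952] [ 0.354 -1.194 -0.254] 44.960591161604285
19.75
21.2
```

View pics/5z.png

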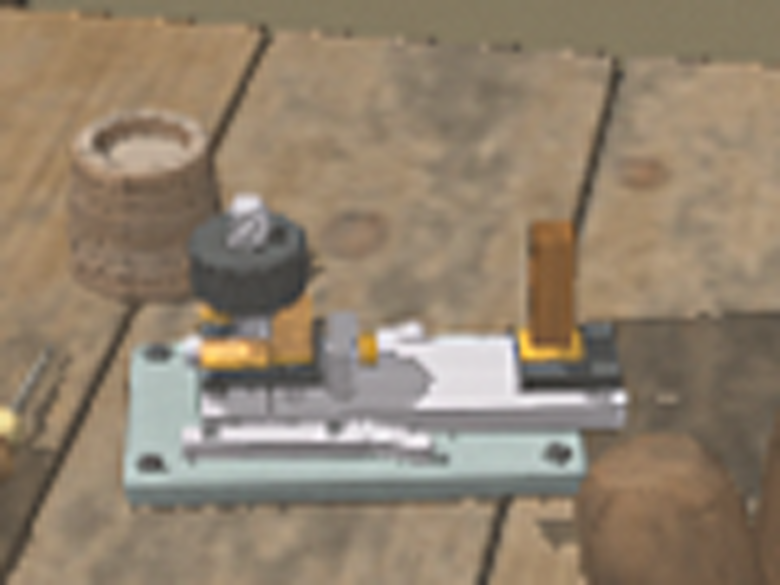

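View pics/w5.png

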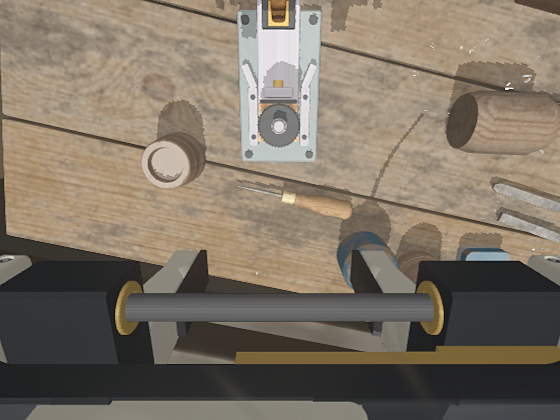

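```bash
python3 - <<'E'
from h import *
im=cv2.imread('pics/s5.png').astype(int)
th=np.linspace(0,2*np.pi,200)
def ext(z,r=20.5):
    q=np.array([proj('side',(P[0]+r*np.cos(t),P[1]+r*np.sin(t),z)) for t in th]);return q.min(0),q.max(0)
for l in (0,3,6): print(l,'bottom maxrow',ext(57+l)[1],'top minrow',ext(79+l)[0], ext(79+l)[1])
print('post top',proj('side',(*P,95)))
for r in range(194,218): print(r,[tuple(im[r,c]) for c in (258,263,268)])
E
```

```text
0 bottom maxrow [271.795 215.665] top minrow [253.26  197.912] [271.592 207.189]
3 bottom maxrow [271.767 214.52 ] top minrow [253.204 196.766] [271.564 206.019]
6 bottom maxrow [271.74  213.372] top minrow [253.148 195.618] [271.535 204.845]
post top [262.206 196.255]
194 [(np.int64(74), np.int64(91), np.int64(108)), (np.int64(132), np.int64(153), np.int64(172)), (np.int64(101), np.int64(132), np.int64(158))]
195 [(np.int64(68), np.int64(81), np.int64(94)), (np.int64(196), np.int64(198), np.int64(208)), (np.int64(108), np.int64(139), np.int64(163))]
196 [(np.int64(59), np.int64(70), np.int64(81)), (np.int64(231), np.int64(226), np.int64(228)), (np.int64(113), np.int64(144), np.int64(168))]
197 [(np.int64(68), np.int64(78), np.int64(89)), (np.int64(182), np.int64(178), np.int64(184)), (np.int64(111), np.int64(135), np.int64(153))]
198 [(np.int64(92), np.int64(97), np.int64(101)), (np.int64(138), np.int64(135), np.int64(139)), (np.int64(105), np.int64(109), np.int64(107))]
199 [(np.int64(105), np.int64(107), np.int64(105)), (np.int64(175), np.int64(171), np.int64(175)), (np.int64(95),
[... 1862 characters left out ...]
t64(62), np.int64(104), np.int64(128)), (np.int64(82), np.int64(83), np.int64(86)), (np.int64(85), np.int64(136), np.int64(181))]
214 [(np.int64(87), np.int64(124), np.int64(148)), (np.int64(127), np.int64(125), np.int64(126)), (np.int64(84), np.int64(131), np.int64(176))]
215 [(np.int64(99), np.int64(94), np.int64(89)), (np.int64(144), np.int64(138), np.int64(141)), (np.int64(82), np.int64(128), np.int64(170))]
216 [(np.int64(85), np.int64(85), np.int64(85)), (np.int64(128), np.int64(127), np.int64(133)), (np.int64(82), np.int64(127), np.int64(168))]
217 [(np.int64(91), np.int64(131), np.int64(174)), (np.int64(96), np.int64(129), np.int64(165)), (np.int64(84), np.int64(127), np.int64(168))]
```

```bash
cat >> h.py <<'E'
Z0=66.5;A0=60.
def samp(n=8):
    X=[]
    for i in range(n):
        bot.pause(.01);s=bot.read_state();X.append([*s['contact_force'],*s['moment'],s['tau'][5]])
    return s,np.mean(X,0),np.std(X,0)
def turn(th,v):  # th rad cumulative clockwise
    bot.line_to([*P,Z0-40/(2*np.pi)*th],v,ori(A0-np.degrees(th)))
E
python3 - <<'E'
from h import *
bot.move_ptp([*P,150],ori(A0));print(bot.read_state()['joint_pos'])
bot.line_to([*P,Z0],100)
s,m,sd=samp();print('before',m,sd)
bot.move_gripper(35,30)
s,m,sd=samp();print('grip',s['width'],m,sd,s['tcp_pos'],s['t'])
for th in np.arange(.15,1.06,.15):
    turn(th,4); s,m,sd=samp();print('%.2f'%th,m,s['joint_pos'][5],s['tcp_pos'],'%.2f'%s['t'])
print(sd)
E
```

```text
[-0.022  0.432 -0.055  0.    -1.084  2.639]
before [ 0.187 -0.016  0.231 -0.144  0.065 -0.007  0.   ] [0.704 0.218 0.386 0.028 0.027 0.03  0.   ]
grip 39.772477491378204 [ 2.205 -2.385 -1.076 -0.793 -0.615 -0.026  0.017] [0.526 0.503 0.695 0.043 0.042 0.027 0.   ] [ 657.947 -206.339   66.623] 26.5167
0.15 [ 3.266 -2.719 -0.95  -1.202 -1.098 -0.109  0.014] 2.4916573287644437 [ 657.918 -206.305   65.68 ] 26.98
0.30 [ 3.881 -3.517 -1.457 -1.425 -1.327 -0.114  0.049] 2.342740480647944 [ 657.949 -206.287   64.723] 27.43
0.45 [ 3.957 -3.677 -2.054 -1.453 -1.358 -0.132  0.064] 2.1928094765926116 [ 657.97  -206.357   63.803] 27.89
0.60 [ 3.998 -3.847 -1.803 -1.502 -1.358 -0.127  0.063] 2.0428023999030778 [ 657.986 -206.38    62.84 ] 28.35
0.75 [ 4.4   -3.925 -1.754 -1.51  -1.36  -0.116  0.063] 1.892798698330649 [ 657.992 -206.365   61.886] 28.81
0.90 [ 4.172 -4.029 -1.869 -1.554 -1.38  -0.124  0.063] 1.7427847198872983 [ 657.98  -206.394   60.903] 29.27
1.05 [ 4.314 -4.298 -2.087 -1.606 -1.36  -0.114  0.063] 1.5927882636450528 [ 658.023 -206.434   59.968] 29.73
[0.505 0.431 0.308 0.028 0.025 0.034 0.029]
```

```bash
python3 - <<'E'
from h import *
import json
log=[]
def step(th,n=12):
    turn(th,4);s,m,sd=samp(n)
    e=(-m[5]-.12)/.0064+m[2]+1.9; log.append((th,m[5],m[2],m[6]))
    print('%.2f Mz %.3f Fz %.2f Fxy %.1f %.1f tau6 %.4f est %.1f z %.2f w %.2f t %.2f'%(th,m[5],m[2],m[0],m[1],m[6],e,s['tcp_pos'][2],s['width'],s['t']));return e
for th in np.arange(1.2,1.81,.15): step(th)
c=0
for th in np.arange(1.88,2.6,.08):
    e=step(th)
    if e>6: c+=1
    if c>=2 or e>9: break
json.dump(log,open('log.json','w'))
E
```

```text
1.20 Mz -0.097 Fz -1.95 Fxy 4.1 -4.1 tau6 0.0769 est -3.6 z 59.01 w 40.35 t 30.22
1.35 Mz -0.110 Fz -1.67 Fxy 3.8 -4.5 tau6 0.0769 est -1.4 z 58.04 w 40.23 t 30.71
1.50 Mz -0.116 Fz -1.91 Fxy 3.9 -4.3 tau6 0.0769 est -0.6 z 57.12 w 40.02 t 31.20
1.65 Mz -0.121 Fz -1.95 Fxy 3.9 -4.2 tau6 0.0770 est 0.1 z 56.14 w 40.36 t 31.69
1.80 Mz -0.113 Fz -2.10 Fxy 4.1 -4.6 tau6 0.0771 est -1.3 z 55.21 w 40.44 t 32.18
1.88 Mz -0.117 Fz -1.99 Fxy 3.7 -4.7 tau6 0.0519 est -0.5 z 54.68 w 40.13 t 32.56
1.96 Mz -0.121 Fz -1.87 Fxy 4.0 -4.7 tau6 0.0520 est 0.2 z 54.21 w 39.64 t 32.93
2.04 Mz -0.118 Fz -2.11 Fxy 3.8 -4.6 tau6 0.0521 est -0.5 z 53.66 w 40.37 t 33.31
2.12 Mz -0.122 Fz -1.80 Fxy 3.6 -4.7 tau6 0.0522 est 0.4 z 53.20 w 40.22 t 33.68
2.20 Mz -0.118 Fz -1.81 Fxy 3.7 -5.2 tau6 0.0523 est -0.2 z 52.65 w 40.02 t 34.06
2.28 Mz -0.126 Fz -1.77 Fxy 3.6 -4.7 tau6 0.0525 est 1.0 z 52.15 w 40.19 t 34.43
2.36 Mz -0.115 Fz -1.79 Fxy 3.5 -4.8 tau6 0.0572 est -0.7 z 51.68 w 40.01 t 34.81
2.44 Mz -0.120 Fz -1.64 Fxy 3.4 -4.8 tau6 0.0575 est 0.3 z 51.21 w 40.01 t 35.18
2.52 Mz -0.119 Fz -1.56 Fxy 3.3 -5.0 tau6 0.0583 est 0.2 z 50.68 w 40.17 t 35.56
2.60 Mz -0.105 Fz -0.90 Fxy 3.1 -4.7 tau6 0.0547 est -1.3 z 50.25 w 40.48 t 35.93
```

```bash
python3 - <<'E'
from h import *
st,b=snap('side','pics/s6.png')
cv2.imwrite('pics/6z.png',cv2.resize(b[165:255,225:345],None,fx=6.5,fy=6.5,interpolation=cv2.INTER_CUBIC))
E
```

```text
(no output)
```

View pics/6z.png

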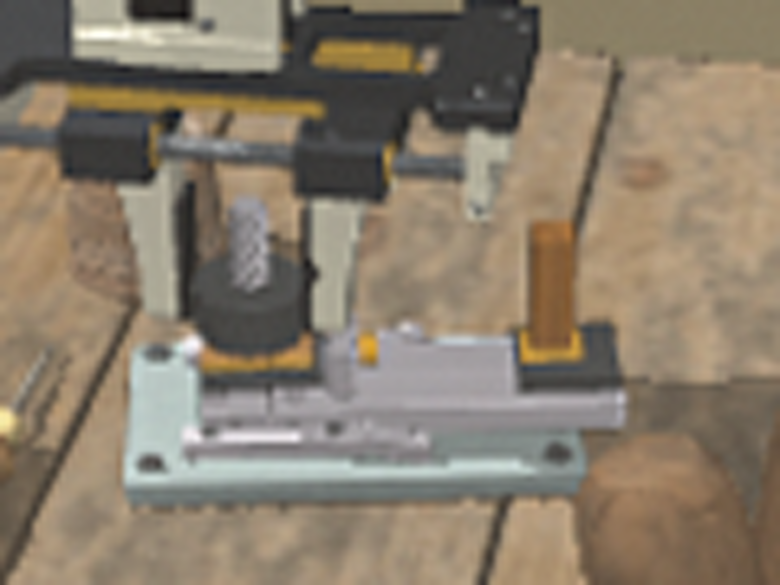

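```bash
python3 - <<'E'
from h import *
import json
log=json.load(open('log.json'))
def step(th,n=20):
    turn(th,4);s,m,sd=samp(n)
    e=(-m[5]-.117)/.0064+m[2]+1.9; log.append((th,m[5],m[2],m[6]))
    print('%.2f Mz %.3f Fz %.2f Fxy %.1f %.1f tau6 %.4f est %.1f z %.2f w %.2f t %.2f'%(th,m[5],m[2],m[0],m[1],m[6],e,s['tcp_pos'][2],s['width'],s['t']));return e
c=0
for th in np.arange(2.68,3.1,.08):
    e=step(th)
    if e>4.5: break
json.dump(log,open('log.json','w'))
E
```

```text
2.68 Mz -0.113 Fz -0.87 Fxy 3.1 -4.9 tau6 0.0667 est 0.3 z 49.76 w 40.23 t 36.42
2.76 Mz -0.084 Fz -0.47 Fxy 3.0 -4.9 tau6 0.0516 est -3.8 z 49.29 w 40.42 t 36.87
2.84 Mz -0.082 Fz -0.28 Fxy 3.0 -4.4 tau6 0.0464 est -3.8 z 48.81 w 40.59 t 37.31
2.92 Mz -0.071 Fz -0.21 Fxy 2.7 -4.7 tau6 0.0257 est -5.6 z 48.35 w 39.91 t 37.75
3.00 Mz -0.048 Fz 0.22 Fxy 2.7 -4.4 tau6 0.0213 est -8.7 z 47.90 w 40.30 t 38.19
3.08 Mz -0.073 Fz 0.80 Fxy 2.8 -4.6 tau6 0.0279 est -4.2 z 47.38 w 40.21 t 38.63
```

```bash
python3 - <<'E'
from h import *
st,b=snap('side','pics/s7.png')
cv2.imwrite('pics/7z.png',cv2.resize(b[165:255,225:345],None,fx=6.5,fy=6.5,interpolation=cv2.INTER_CUBIC))
th=np.linspace(0,2*np.pi,200)
def ext(z,r=20.5):
    q=np.array([proj('side',(P[0]+r*np.cos(t),P[1]+r*np.sin(t),z)) for t in th]);return q.max(0)[1]
print([ (u,round(ext(12+u),2),round(ext(12+u+22),2)) for u in (29,30,31,32,33,34)])
for f in ('s5','s6','s7'):
    im=cv2.imread(f'pics/{f}.png').astype(int)
    print(f); 
    for c in (260,264): print([int(x) for x in im[196:226,c,2]],[int(x) for x in im[196:226,c,0]])
E
```

```text
[(29, np.float64(221.71), np.float64(213.37)), (30, np.float64(221.34), np.float64(212.99)), (31, np.float64(220.96), np.float64(212.6)), (32, np.float64(220.58), np.float64(212.22)), (33, np.float64(220.21), np.float64(211.84)), (34, np.float64(219.83), np.float64(211.45))]
s5
[173, 157, 114, 119, 113, 140, 141, 99, 106, 105, 83, 68, 72, 75, 76, 73, 70, 87, 105, 74, 98, 195, 247, 243, 226, 150, 67, 70, 95, 144] [141, 153, 115, 117, 111, 138, 138, 97, 103, 104, 78, 62, 67, 70, 73, 71, 65, 63, 73, 79, 90, 119, 121, 119, 84, 61, 78, 69, 92, 144]
[206, 159, 163, 136, 138, 161, 133, 80, 106, 101, 81, 72, 72, 73, 72, 74, 70, 89, 131, 138, 136, 160, 181, 191, 204, 127, 70, 74, 97, 150] [211, 159, 163, 136, 136, 160, 132, 78, 103, 97, 78, 66, 67, 69, 69, 70, 65, 86, 129, 140, 128, 99, 83, 86, 82, 68, 78, 72, 96, 146]
s6
[157, 120, 114, 114, 102, 108, 111, 97, 88, 99, 96, 82, 93, 83, 77, 81, 77, 72, 73, 75, 72, 70, 63, 104, 169, 155, 93, 73, 81, 130] [121, 112, 98, 109, 94, 96, 101, 92, 84, 98, 94, 81, 90, 79, 74, 78, 74, 68, 70, 72, 70, 67, 67, 73, 76, 57, 70, 75, 79, 128]
[155, 154, 157, 130, 144, 162, 141, 126, 157, 167, 131, 145, 165, 96, 76, 82, 86, 74, 73, 76, 72, 73, 68, 102, 162, 153, 77, 79, 84, 135] [160, 155, 159, 129, 143, 163, 141, 124, 156, 165, 129, 143, 163, 93, 73, 80, 83, 71, 70, 71, 69, 69, 70, 74, 75, 61, 77, 80, 82, 131]
s7
[95, 105, 123, 120, 105, 112, 116, 108, 106, 95, 97, 86, 95, 87, 75, 91, 116, 104, 76, 73, 77, 79, 73, 60, 119, 186, 146, 68, 96, 153] [77, 88, 106, 112, 96, 98, 105, 98, 90, 95, 96, 81, 92, 85, 71, 91, 116, 102, 72, 71, 75, 75, 73, 68, 77, 84, 57, 68, 99, 151]
[61, 56, 87, 134, 150, 164, 141, 126, 158, 166, 131, 144, 167, 124, 92, 73, 85, 90, 74, 76, 75, 73, 73, 71, 97, 158, 155, 64, 83, 135] [60, 56, 86, 132, 149, 166, 141, 123, 157, 164, 129, 140, 166, 122, 89, 70, 83, 88, 71, 72, 72, 69, 70, 73, 75, 71, 61, 71, 83, 133]
```

View pics/7z.png

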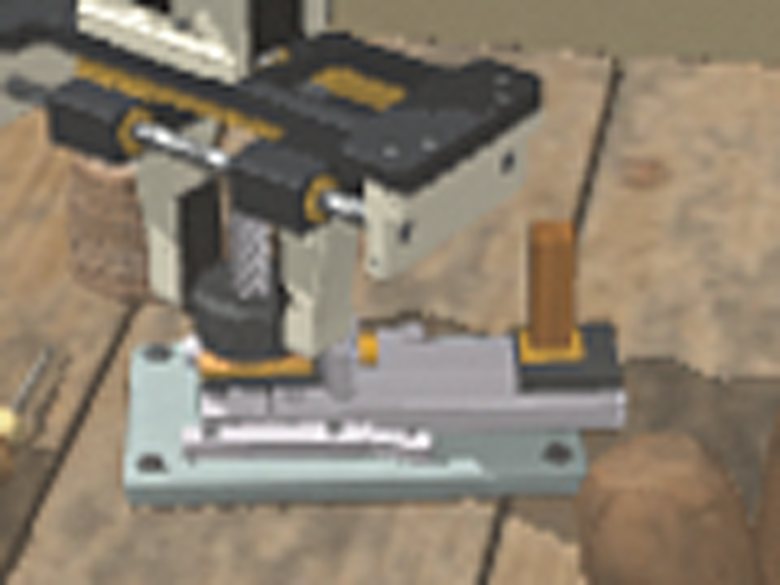

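```bash
python3 - <<'E'
from h import *
import json
log=[]
for th in np.arange(3.0,2.15,-.08):
    turn(th,4);s,m,sd=samp(16)
    im=bot.camera('side').astype(int)
    R_=im[214:228,256:270,0]; np.save(f'pad_{th:.2f}.npy',im[190:230,245:285])
    # pad lower edge: per column, from the dark row below upward
    E=[]
    for c in range(R_.shape[1]):
        col=R_[:,c]; k=int(np.argmax(col[3:9]))+3; hi=col[k]; lo=col[k:k+4].min()
        E.append(214+k-.5+np.sum((col[k:k+4]-lo)/(hi-lo)))
    print('%.2f Mz %.3f Fz %.2f Fxy %.1f %.1f tau6 %.4f z %.2f q6 %.3f edge %.2f t %.2f'%(th,m[5],m[2],m[0],m[1],m[6],s['tcp_pos'][2],s['joint_pos'][5],np.median(E),s['t']))
E
```

```text
3.00 Mz 0.213 Fz 0.45 Fxy 2.8 -4.7 tau6 -0.1620 z 47.88 q6 -0.356 edge 222.27 t 39.09
2.92 Mz 0.210 Fz 0.14 Fxy 2.7 -4.9 tau6 -0.1583 z 48.38 q6 -0.276 edge 222.15 t 39.55
2.84 Mz 0.198 Fz 0.07 Fxy 2.8 -4.8 tau6 -0.1479 z 48.82 q6 -0.196 edge 222.01 t 40.01
2.76 Mz 0.200 Fz -0.33 Fxy 3.0 -5.0 tau6 -0.1385 z 49.31 q6 -0.116 edge 221.80 t 40.47
2.68 Mz 0.188 Fz -0.73 Fxy 3.2 -5.0 tau6 -0.1334 z 49.79 q6 -0.036 edge 221.53 t 40.92
2.60 Mz 0.176 Fz -0.86 Fxy 3.1 -5.0 tau6 -0.1244 z 50.28 q6 0.044 edge 221.43 t 41.38
2.52 Mz 0.153 Fz -1.03 Fxy 3.4 -5.1 tau6 -0.1060 z 50.75 q6 0.124 edge 221.17 t 41.84
2.44 Mz 0.155 Fz -1.25 Fxy 3.4 -5.2 tau6 -0.0942 z 51.20 q6 0.204 edge 221.22 t 42.30
2.36 Mz 0.133 Fz -1.57 Fxy 3.4 -5.1 tau6 -0.0737 z 51.69 q6 0.284 edge 221.07 t 42.76
2.28 Mz 0.105 Fz -1.71 Fxy 3.5 -5.0 tau6 -0.0701 z 52.22 q6 0.364 edge 221.09 t 43.22
2.20 Mz 0.113 Fz -1.67 Fxy 3.7 -4.9 tau6 -0.0703 z 52.71 q6 0.444 edge 221.11 t 43.67
```

```bash
python3 - <<'E'
from h import *
def edge(im):
    R_=im.astype(int)[214:228,256:270,0];E=[]
    for c in range(R_.shape[1]):
        col=R_[:,c]; k=int(np.argmax(col[3:9]))+3; hi=col[k]; lo=col[k:k+4].min()
        E.append(214+k-.5+np.sum((col[k:k+4]-lo)/(hi-lo)))
    return np.median(E)
for th in (2.4,2.6,2.75,2.87):
    turn(th,4);s,m,sd=samp(12)
    print('%.2f Mz %.3f Fz %.2f z %.2f q6 %.3f edge %.2f t %.2f'%(th,m[5],m[2],s['tcp_pos'][2],s['joint_pos'][5],edge(bot.camera('side')),s['t']))
bot.move_gripper(75);s,m,sd=samp();print('open',s['width'],m)
im=bot.camera('side');print('edge',edge(im))
bot.line_to([*P,130],80)
bot.move_ptp([*(P+U*70),230],ori(180+YAW))
st,_=snap('wrist','pics/w8.png');snap('side','pics/s8.png')
b=cv2.imread('pics/s8.png');print('edge',edge(b[:,:,::-1]),edge(cv2.imread('pics/s5.png')[:,:,::-1]),st['t'])
w=cv2.imread('pics/w8.png')
a=cv2.resize(b[165:255,225:345],(480,360),interpolation=cv2.INTER_CUBIC);c=cv2.resize(w[0:180,210:350],(280,360),interpolation=cv2.INTER_CUBIC)
cv2.imwrite('pics/8z.png',np.hstack([a,c]))
E
```

```text
2.40 Mz -0.123 Fz -1.64 z 51.43 q6 0.243 edge 221.25 t 44.29
2.60 Mz -0.088 Fz -0.75 z 50.23 q6 0.043 edge 221.44 t 44.91
2.75 Mz -0.102 Fz -0.47 z 49.33 q6 -0.107 edge 221.77 t 45.45
2.87 Mz -0.090 Fz 0.05 z 48.66 q6 -0.227 edge 222.08 t 45.94
open 75.10319545881632 [-0.255 -0.102  0.067  0.024  0.07  -0.01   0.002]
edge 222.01951733325072
edge 222.0832417713658 220.4463163906339 49.1167
```

View pics/8z.png

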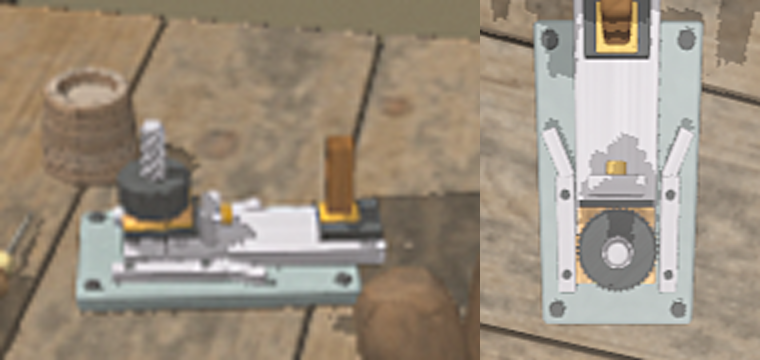

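```bash
python3 - <<'E'
import cv2,numpy as np
a=cv2.imread('pics/s5.png',0).astype(np.float32);b=cv2.imread('pics/s8.png',0).astype(np.float32)
print('side stem shift',cv2.phaseCorrelate(a[185:235,296:330],b[185:235,296:330],cv2.createHanningWindow((34,50),cv2.CV_32F)))
a=cv2.imread('pics/w5.png',0).astype(np.float32);b=cv2.imread('pics/w8.png',0).astype(np.float32)
print(cv2.phaseCorrelate(a[0:100,235:320],b[0:100,235:320],cv2.createHanningWindow((85,100),cv2.CV_32F)))
from h import *
bot.close_job()
E
```

```text
side stem shift ((-0.038320123518406746, 0.07262102334792075), 1.0045615821414524)
((0.1455625821928095, 0.01082855177351405), 0.7670983426835802)
the job is handed in; nothing more can be done
```

The gauge is home round the post and let go, and I judge the collar to be pressing its pad about half-way in. I handed the job in at about 49 s of the 72 s allowed; no verdict was reported.

**Gauge:** I gripped the stem, slid the gauge along the rails, and pushed until it stopped. The push force rose from about 9 N to 24 N with no further movement. After I let go and turned the collar, the gauge had shifted less than about 0.2 px in the pictures, so it stayed home.

**Collar:** I turned it down holding it in the gripper. In the side view the pad began to move at about 2.45 rad of turn. I went as far as 3.08 rad, where I put the pad at about 3.7 mm in and about 15 N. I then backed off clear of the pad and set the collar at 2.87 rad.

**Last check:** after release, the pad edge sat 0.96 px lower than its free position, which is about 2.5 mm or 10 N. The robot was clear of everything.

**Disagreements and weak checks:**
- The torque did not behave as described. Under load it fell when turning the collar down and rose when turning it back up.
- Because of that, my torque stop never triggered on the first pass. I stopped the turn on a view of the scene instead.
- Torque on the way back suggested contact slightly earlier, at about 2.35–2.4 rad. That would mean about 3–3.3 mm in and 12–13 N, still inside the 4–16 N window.
- The same edge measurement on the picture taken before the collar was turned gave 220.45 px, against 221.09 px with the collar backed off. I put this down to different lighting and used the backed-off value.

I never went near the mallet, bradawl or former, but I did not measure their positions at the end.

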